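# Open the battery hatch of the upturned portion scale

### The arm

A 6-joint arm with a two-finger parallel gripper is mounted at the origin on a cart in front of the work surface, level with it; the furniture and walls round the work are solid. World frame = base frame: x ahead of the robot, y to its left, z up, the work surface at z = 0. Lengths are in m, angles in degrees, forces in N, time in s.
With the tool pointing down it reaches from about 0.25 to 0.725 m from the base axis. Payload 9.7 kg.
Tool frame: the origin (TCP) lies midway between the tips of the shut fingers; the grasp point (between the pads) lies bot.hold_point_z behind it (bot.hold_point_z is the distance from the TCP to the grasp point, in m); z points along the fingers, y is the line along which they close (so a half turn about z gives the same grasp; the last joint's range is limited). The gripper opens to 85 mm and grips with 20 to 120 N. Pads are 22 mm wide; open, the fingers measure 114 mm over their backs; the gripper's body (76 mm by 85 mm) begins 54 mm behind the grasp point. The pads swing forward as they close: fully open they stand 13 mm farther back than shut.
Start: joints at [69.156, 4.979, 10.078, 95.1, 0, 90], TCP at [0.196, 0.514, 0.198] pointing down, gripper open.
Joint ranges: [-179.16, 179.16], [-48.56, 103.87], [-65.8, 70.77], [-126.05, 130.52], [-82.76, 87.17], [-180, 180]. Speed limits (degrees/s): [127.2, 127.2, 147.25, 180, 180, 180].

### API

Orientations are given as [roll, pitch, yaw] about the fixed x, y, z axes, in that order (R = Rz(yaw) Ry(pitch) Rx(roll)).
In Python, from workcell import bot, camera, camera_model, ticket gives the robot as it stands.
- The arm moves only by the tool send_rows, never from a script. Its argument "targets" is text: rows parted by semicolons, each of 5 numbers parted by spaces: the shift along the tool's x, y, z in mm, then the turn about the tool's z in degrees, then the closure in counts, from 0 (fully open) to 255 (shut). A call has 1 to 20 rows; each row is the pose to reach, as a shift and turn from the pose commanded when the call began, along the tool's axes at that moment; what a row does not reach only later rows make up. A row lasts 1/8 s, in which the tool goes at most 62.5 mm and 10.7 degrees, less where a joint would pass 70% of its speed; a pose out of reach is approached as far as the arm can. A call with a gripper value outside its range is refused whole. The fingers move at their own pace and stop on an object; "newtons" is the grip in N (left out, the last holds). Time passes only in rows, so rows that repeat a pose let the fingers close. It gives the time, the measured TCP pose, the force, the opening and the grip force at its end, in the units of the state.
- bot.get_obs(): the state, without advancing time (a new reading comes with each control period).
- camera(name): name is "scene" or "top" or "wrist"; returns the picture (480x640x3 uint8, blue, green, red); there is no depth.
- camera_model(name): a dict with "K" (3x3 intrinsics, pixels), "pose" (4x4, takes a point from camera to world coordinates); the wrist camera has in their place "T_tool_cam" (4x4, takes a point from camera to tool coordinates, whose origin is the TCP and whose axes are the flange's). Camera axes: x right, y down, z forward; pixel columns grow to the right and rows downward; lengths in m; the calibration is good to about 2 mm. A picture is of the moment at which its call begins: read the wrist's pose just before it. camera_model takes no time and is no camera call.
- ticket.job_done(): hands the job in; it is judged then, once.
The state is a dict: "time": time; "q": joint angles; "qd": joint speeds; "joint_efforts": joint torques, N m; "ee_pos": TCP position; "tcp_rot": TCP orientation; "wrist_force": force on the tool from outside, world axes, zero at the start; "torque": the same for the moment, N m; "opening": finger opening in m; "grasp_force": force on a finger pad.
Only numpy, scipy, OpenCV 4.12 (cv2) and the standard library are available. Lean on these libraries where they do the work, as an engineer would, in place of code of your own. Each camera call takes 0.05 s, during which the arm holds its last target. There are 200 camera calls.

### The job

The portion scale lies upside down on the table because its batteries are flat. With your fingertips feel along the latch strip beside the battery hatch for the flush catch hidden in it, press the catch in so that the hatch springs half open, then push the hatch over, past upright, until it lies back open on its stop and the old cells can be got at. Touch, press and push only: grip nothing, do not force the thin hatch (a few newtons do for catch and hatch), and leave the loose things on the table where they stand.

Things in the scene. Friction and masses are not known exactly. Their poses are not given: they have to be found in the camera images.
- portion_scale: White plastic portion scale, 260 (y) x 154 (x) x 46 mm high, upside down, immovable. Origin: centre of its lowest face, on the table; z up; x runs from latch strip to hatch hinge, away from the robot. Its top, the flat underside, has 4 rubber feet 25 mm wide, 7 mm tall at x = +-58, y = +-112 mm. Along x (mm): rim to -67, latch strip -66.5 to -22.5, battery hatch -21 to 51, rim to 77.
- strip_mid (a point): Middle of the visible latch strip, on its surface. The strip is a flat white band 44 mm wide (scale's x) that shows for 57 mm to either side along the scale's y; it lies 1.5 mm below the face round it and is rigid except for the catch, whose centre lies anywhere up to 32 mm to either side of this point along the scale's y (see catch).
- catch (a joint): Travel of the catch straight down, m: 0 flush, 0.005 fully in. A 42 x 42 mm square of the strip's white plastic, flush, with a 1 mm seam to the strip at either side. A tip resting partly on the strip cannot press it home: all of it must be on the catch. Sprung: 0.9 N to start, 4.4 N fully in; comes back by itself. Pressed in some 3.5 mm it draws the bolt off the hatch.
- hatch (a joint): Angle of the battery hatch, rad: 0 shut and latched, flush with the scale's face; 2.1 open on its stop. When the catch is pressed a spring pin lifts it to about 1.05, where it stays. From there it swings freely (45 g): let go it falls back to 1.05 until past about 1.7, then it falls on to its stop.
- hatch_hinge (a point): Middle of the hatch's hinge axis, which runs along the scale's y at x = 51, z = 45 mm in the scale's frame. The hatch is a white plate 111 mm wide (scale's y), 3 mm thick, reaching 72 mm from this axis towards the strip. Under it, 2 to 8 mm in from the free edge, hangs a hook rail 96 mm long that reaches 14.5 mm below the hatch's outer face.
- hatch_lip (a point): Middle of the free edge of the hatch (upper corner of the edge), 72 mm from the hinge axis; next to the latch strip when shut, it rises and moves away from the strip as the hatch opens.
- fresh_cells: Loose: small open cardboard tray with six new AA cells standing in it, 53 x 38 x 53 mm, origin under its centre; stands on the table to the -y side of the scale. Not to be touched.
- egg_cup_weight: Loose: brass-coloured check weight with a knob, 29 mm wide, 40 mm tall, origin under its centre; stands on the table to the +y side of the scale. Not to be touched.
- cake_ring_0: Loose: steel ring mould, 70 mm wide, 30 mm tall, origin under its centre. Bystander.
- cake_ring_1: Loose: steel ring mould, 62 mm wide, 26 mm tall, origin under its centre. Bystander.
- dough_scraper: Loose: flat pink plastic dough scraper, 90 x 120 x 9 mm, origin under its centre. Bystander.

How it is judged:
By the outcome, as a careful person would: the job done as asked, in the order asked, and still so for the second after the job is handed in, with the robot touching nothing.
It also fails if it takes over 51 s, if anything falls off the work surface, if the arm or the gripper's body presses on something with over 40 N, if the wrist force passes 120 N, or if a joint passes its speed limit or range.

## Working session

There is one attempt and no reset: what is moved stays moved. The work goes in short steps, Python scripts to look and compute and a tool call to move; the robot and the scene stay as the last step left them, time stands still between calls to the robot, and variables do not carry over. Pictures are saved under pics/ and viewed, at most 12 in all, crops included, and the job is handed in when it is done.

Besides the shell and the picture viewer there is one more tool, called after "Request:" in YAML: its name, and indented under it one key for each argument. send_rows: Moves the arm, as the interface text tells. Its arguments: {"type":"object","properties":{"targets":{"type":"string"},"newtons":{"type":"number"}},"required":["targets"]}

```bash
mkdir -p pics
python3 - <<'E'
from workcell import bot,camera,camera_model
import cv2,numpy as np
o=bot.get_obs();print({k:np.round(v,3).tolist() for k,v in o.items()},bot.hold_point_z)
for n in("top","scene"):
    cv2.imwrite(f"pics/{n}0.png",camera(n));m=camera_model(n);print(n,np.round(m["K"],1).tolist(),np.round(m["pose"],3).tolist())
print(np.round(camera_model("wrist")["T_tool_cam"],3).tolist())
E
```

```text
{'time': 0.0, 'q': [69.158, 5.011, 10.034, 95.098, -0.0, 89.999], 'qd': [0.073, 0.16, 0.026, -0.079, -0.009, 0.014], 'joint_efforts': [-0.001, -52.039, 46.481, 0.016, -0.0, 0.0], 'ee_pos': [0.196, 0.514, 0.197], 'tcp_rot': [-179.925, 0.0, 159.159], 'wrist_force': [0.654, -0.118, 0.052], 'torque': [-0.056, 0.022, -0.023], 'grasp_force': 0.0, 'opening': 0.086} 0.0187
top [[527.2, 0.0, 320.4], [0.0, 527.2, 234.6], [0.0, 0.0, 1.0]] [[-0.008, -0.986, 0.164, 0.403], [-1.0, 0.008, -0.0, -0.205], [-0.001, -0.164, -0.987, 1.219], [0.0, 0.0, 0.0, 1.0]]
scene [[600.9, 0.0, 320.7], [0.0, 600.9, 246.5], [0.0, 0.0, 1.0]] [[0.705, -0.428, 0.566, -0.217], [-0.709, -0.436, 0.554, -1.014], [0.009, -0.792, -0.611, 0.93], [0.0, 0.0, 0.0, 1.0]]
[[0.001, -0.946, -0.325, 0.084], [1.0, 0.001, 0.001, 0.0], [-0.001, -0.325, 0.946, -0.176], [0.0, 0.0, 0.0, 1.0]]
```

View pics/top0.png

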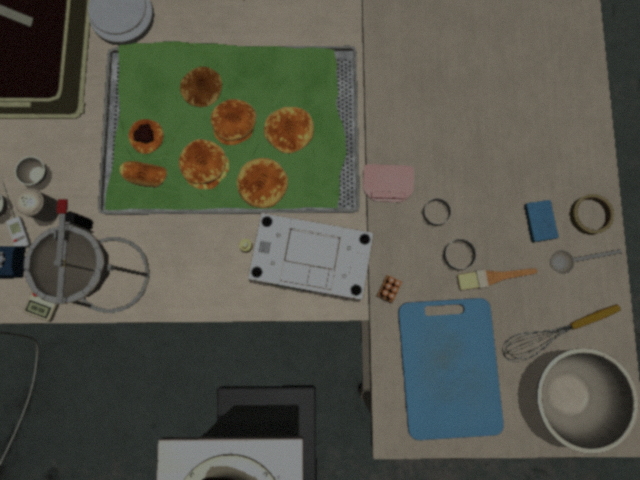

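View pics/scene0.png

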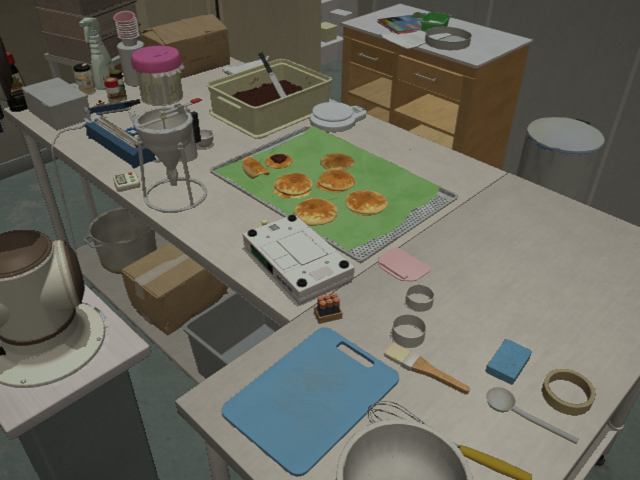

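The top view shows the scale with black feet near (266,222), (364,239), (257,272) and (355,289), and the hatch at about (312,248). The cells are at (390,289) and the weight at (246,245).

```bash
cat > h.py <<'E'
import numpy as np,cv2
from workcell import bot,camera,camera_model
from scipy.spatial.transform import Rotation as R
def ray(m,uv,z):
    d=m["pose"][:3,:3]@np.linalg.solve(m["K"],[uv[0],uv[1],1.]);c=m["pose"][:3,3]
    return c+d*(z-c[2])/d[2]
E
python3 - <<'E'
from h import *
I=cv2.imread("pics/top0.png");m={k:np.array(v) for k,v in camera_model("top").items() if k in("K","pose")}
g=cv2.cvtColor(I,6);P=[]
for u,v in((266,222),(364,239),(257,272),(355,289)):
    w=g[v-9:v+10,u-9:u+10];k=(w<75).astype(np.uint8);n,l,s,c=cv2.connectedComponentsWithStats(k)
    i=1+np.argmax(s[1:,4]);p=ray(m,c[i]+[u-9,v-9],.053);P.append(p[:2]);print(c[i]+[u-9,v-9],s[i],p.round(4))
P=np.array(P);c=P.mean(0);print("c",c)
Q=np.array([[.058,.112],[.058,-.112],[-.058,.112],[-.058,-.112]])
rot,_=R.align_vectors(np.c_[P-c,np.zeros(4)],np.c_[Q,np.zeros(4)]);print("yaw",rot.as_euler("xyz",degrees=True), np.linalg.norm(P-c-rot.apply(np.c_[Q,np.zeros(4)])[:,:2],axis=1))
cr=I[200:310,235:410];cv2.imwrite("pics/crop.png",cv2.resize(cv2.convertScaleAbs(cr,alpha=1.3),None,fx=4.5,fy=4.5,interpolation=2))
for n in("fresh",(390,289)),("w",(246,245)):print(n,ray(m,n[1],.04))
E
```

```text
[266.43902439 221.23170732] [ 5  4 10 10 82] [ 0.6282 -0.084   0.053 ]
[364.34567901 238.7037037 ] [ 5  4 10 10 81] [ 0.5866 -0.3035  0.053 ]
[256.44578313 271.63855422] [ 4  4 10 10 83] [ 0.5147 -0.0629  0.053 ]
[355.52873563 289.55172414] [ 5  5 10 10 87] [ 0.4734 -0.2816  0.053 ]
c [ 0.55072512 -0.18301686]
yaw [  0.           0.         -10.72982917] [0.0004071  0.00041601 0.00069063 0.00077367]
('fresh', (390, 289)) [ 0.47473142 -0.35931307  0.04      ]
('w', (246, 245)) [ 0.57646479 -0.03695933  0.04      ]
```

View pics/crop.png

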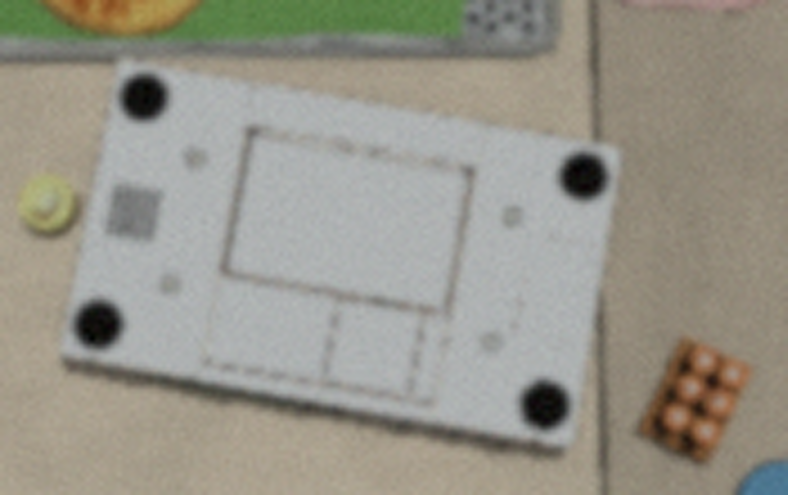

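The crop shows two thin cross seams in the strip at crop x≈335 and x≈415 (y≈345), about 40 mm apart. The catch likely lies between them. I'll compute the move.

```bash
cat >> h.py <<'E'
C=np.array([.5507,-.1830,0]);S=R.from_euler("z",-10.73,degrees=True)
def w2s(p): return S.inv().apply(np.array(p)-C)*1000
def s2w(p): return C+S.apply(np.array(p)/1000)
def st():
    o=bot.get_obs();print("t",o["time"],"q",np.round(o["q"],1),"scale",w2s(o["ee_pos"]).round(1),"rot",np.round(o["tcp_rot"],2),"F",S.inv().apply(o["wrist_force"]).round(2),"op",o["opening"]);return o
def to(p):
    o=bot.get_obs();T=R.from_euler("xyz",o["tcp_rot"],degrees=True);print(p,"tool shift mm",(T.inv().apply(s2w(p)-o["ee_pos"])*1000).round(1))
E
python3 - <<'E'
from h import *
m={k:np.array(v) for k,v in camera_model("top").items() if k in("K","pose")}
for c in((335,340),(415,352),(205,362),(432,402),(248,128),(472,170),(445,310),(225,272)):print(c,w2s(ray(m,np.array(c)/4.5+[235,200]-.4,.045)).round(1))
st();to([-44.5,-10,120]);to([-44.5,-10,160])
E
```

```text
(335, 340) [-44.   -4.5  45. ]
(415, 352) [-42.8 -44.5  45. ]
(205, 362) [-66.1  56.8  45. ]
(432, 402) [-65.6 -57.1  45. ]
(248, 128) [53.1 57.9 45. ]
(472, 170) [ 52.1 -56.5  45. ]
(445, 310) [-19.6 -55.5  45. ]
(225, 272) [-20.4  55.5  45. ]
t 0.1 q [69.2  5.  10.  95.1 -0.  90. ] scale [-478.6  618.5  196.9] rot [-179.93    0.    159.15] F [0.13 0.2  0.  ] op 0.08547777293835986
[-44.5, -10, 120] tool shift mm [-537.8 -542.3   77.6]
[-44.5, -10, 160] tool shift mm [-537.8 -542.4   37.6]
```

Request:
send_rows:
  targets: "-40 -41 20 -1 255;-540 -557 38 -10 255;-540 -557 38 -10 255;-540 -557 38 -10 255;-540 -557 38 -10 255;-540 -557 38 -10 255;-540 -557 38 -10 255;-540 -557 38 -10 255;-540 -557 38 -10 255;-540 -557 38 -10 255;-540 -557 38 -10 255;-540 -557 38 -10 255;-540 -557 38 -10 255;-540 -557 38 -10 255;-540 -557 38 -10 255;-540 -557 38 -10 255;-540 -557 38 -10 255;-540 -557 38 -10 255"
  newtons: 20

```text
time: 2.35
ee_pos: [0.5022, -0.1982, 0.1599]
tcp_rot: [-180.0, 0.0, 169.2]
wrist_force: [0.5, 0.2, 0.8]
opening: 0.0001
grasp_force: 0.0
```

Run:
```python
from h import *
o=st();to([-44.5,-24.5,50]);
cv2.imwrite("pics/w1.png",camera("wrist"))
```

```text
t 2.35 q [-21.5   2.9   3.7  90.8   0.  -10.7] scale [-44.9 -24.  159.9] rot [-1.800e+02  3.000e-02  1.692e+02] F [0.45 0.32 0.76] op 0.00010235598044630259
[-44.5, -24.5, 50] tool shift mm [ -0.3  -0.5 109.9]
```

View pics/w1.png

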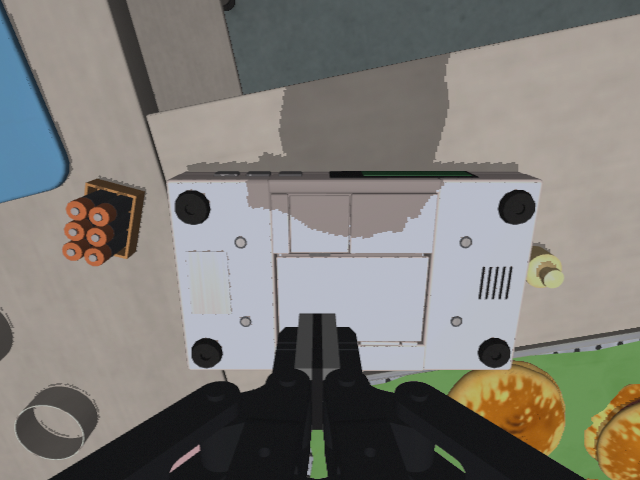

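The wrist view shows the strip from about x=272 to 437 px, with the catch's seams at x=289 and 351 (row 222). I'll check that by ray.

Run:
```python
from h import *
o=bot.get_obs();w=camera_model("wrist");T=np.eye(4);T[:3,:3]=R.from_euler("xyz",o["tcp_rot"],degrees=True).as_matrix();T[:3,3]=o["ee_pos"]
m=dict(K=np.array(w["K"]),pose=T@np.array(w["T_tool_cam"]))
for c in((289,222),(351,222),(272,193),(437,193),(428,255),(275,255),(428,342)):print(c,w2s(ray(m,c,.0445)).round(1))
for c in((192,207),(516,206),(207,352),(494,352)):print("foot",c,w2s(ray(m,c,.053)).round(1))
```

```text
(289, 222) [-47.5 -43.5  44.5]
(351, 222) [-47.5   0.4  44.5]
(272, 193) [-68.3 -54.8  44.5]
(437, 193) [-68.2  59.4  44.5]
(428, 255) [-22.6  57.   44.5]
(275, 255) [-22.7 -54.2  44.5]
(428, 342) [49.9 63.1 44.5]
foot (192, 207) [ -60.5 -108.5   53. ]
foot (516, 206) [-61.  111.5  53. ]
foot (207, 352) [  53.2 -107.9   53. ]
foot (494, 352) [ 53.5 111.9  53. ]
```

Request:
send_rows:
  targets: "0 0 50 0 255;0 0 95 0 255;0 0 108 0 255;0 0 110 0 255;0 0 112 0 255;0 0 114 0 255;0 0 116 0 255;0 0 116 0 255"

```text
time: 3.4
ee_pos: [0.5022, -0.1987, 0.0437]
tcp_rot: [-180.0, 0.0, 169.2]
wrist_force: [-1.0, 0.1, -0.6]
opening: 0.0001
grasp_force: 0.0
```

Run:
```python
from h import *
o=st()
```

```text
t 3.4 q [-21.6   3.4  -8.6  78.   -0.  -10.7] scale [-44.7 -24.5  43.7] rot [-1.8000e+02  1.0000e-02  1.6915e+02] F [-1.02 -0.12 -0.56] op 0.00014501004622769436
```

Request:
send_rows:
  targets: "0 0 1 0 255;0 0 1.5 0 255;0 0 2 0 255;0 0 2 0 255"

```text
time: 3.9
ee_pos: [0.5021, -0.1987, 0.0415]
tcp_rot: [180.0, -0.0, 169.2]
wrist_force: [-0.8, 0.4, -0.1]
opening: -0.0
grasp_force: 0.0
```

Run:
```python
from h import *
o=st()
```

```text
t 3.9 q [-21.6   3.5  -8.8  77.8   0.  -10.7] scale [-44.8 -24.4  41.5] rot [ 1.8000e+02 -1.0000e-02  1.6916e+02] F [-0.87  0.2  -0.09] op -1.3181830219463775e-07
```

Request:
send_rows:
  targets: "0 0 0.5 0 255;0 0 1 0 255;0 0 1.5 0 255;0 0 1.5 0 255"

```text
time: 4.4
ee_pos: [0.5022, -0.1987, 0.04]
tcp_rot: [-180.0, -0.0, 169.2]
wrist_force: [1.1, -0.0, 0.2]
opening: 0.0001
grasp_force: 0.0
```

Run:
```python
from h import *
o=st()
cv2.imwrite("pics/s1.png",cv2.resize(camera("scene")[190:320,220:400],None,fx=4,fy=4))
```

```text
t 4.4 q [-21.6   3.5  -8.9  77.6  -0.  -10.7] scale [-44.8 -24.4  40. ] rot [-180.     -0.    169.16] F [1.1  0.21 0.17] op 0.0001475238922960473
```

View pics/s1.png

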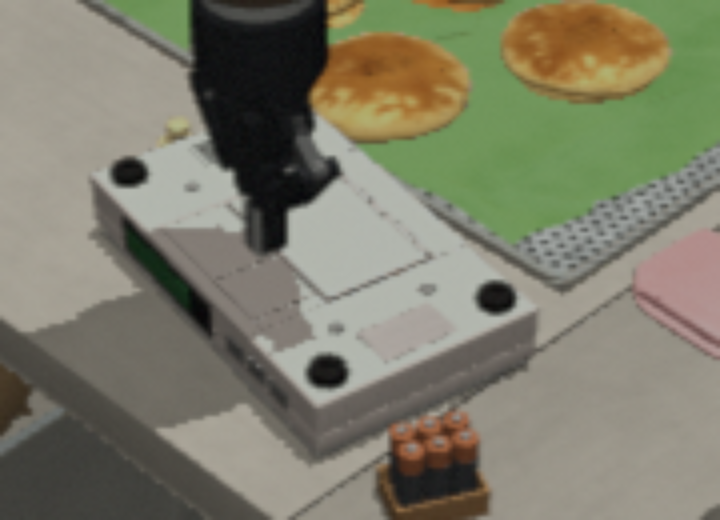

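The tip shows at crop (265,250), up-left of the visible near-side seam, so the tip may still be hovering. I'll project the expected points.

Run:
```python
from h import *
m=camera_model("scene");K=np.array(m["K"]);Pi=np.linalg.inv(np.array(m["pose"]))
def pr(p):
    c=Pi@np.r_[s2w(p),1];u=K@c[:3];return ((u[:2]/u[2]-[220,190])*4).round(0)
for n,p in dict(tcp=[-44.8,-24.4,40],catch=[-44.8,-24.4,44.5],footnear=[-58,-112,53],footfar=[58,-112,53],footl=[-58,112,53],s1=[-66,-3,44.5],s2=[-22,-3,44.5],t1=[-66,-46,44.5],t2=[-22,-46,44.5],strip1=[-22,57,45],strip2=[-22,-57,45]).items():print(n,pr(p))
```

```text
tcp [267. 296.]
catch [267. 290.]
footnear [330. 370.]
footfar [499. 296.]
footl [131. 171.]
s1 [216. 284.]
s2 [280. 258.]
t1 [255. 323.]
t2 [320. 296.]
strip1 [228. 206.]
strip2 [330. 306.]
```

Run:
```python
from h import *
m={k:np.array(v) for k,v in camera_model("scene").items() if k in("K","pose")}
for z in(.04,.05,.06,.065,.07,.075,.08):print(z,w2s(ray(m,(286.25,253.25),z)).round(1))
w=camera_model("wrist");print(np.round(w["K"],1).tolist());Ti=np.linalg.inv(np.array(w["T_tool_cam"]))
for x in(-11,0,11):
  for z in(0,-15,-30):
    c=Ti@np.r_[x/1e3,0,z/1e3,1];u=np.array(w["K"])@c[:3];print(x,z,(u[:2]/u[2]).round(0))
cv2.imwrite("pics/w2.png",camera("wrist"))
```

```text
0.04 [-24.1  11.   40. ]
0.05 [-30.6   0.1  50. ]
0.06 [-37.1 -10.8  60. ]
0.065 [-40.3 -16.3  65. ]
0.07 [-43.5 -21.7  70. ]
0.075 [-46.8 -27.2  75. ]
0.08 [-50.  -32.6  80. ]
[[426.5, 0.0, 316.9], [0.0, 426.5, 247.4], [0.0, 0.0, 1.0]]
-11 0 [316. 318.]
-11 -15 [316. 334.]
-11 -30 [316. 354.]
0 0 [316. 296.]
0 -15 [316. 312.]
0 -30 [316. 330.]
11 0 [316. 274.]
11 -15 [316. 288.]
11 -30 [316. 304.]
```

View pics/w2.png

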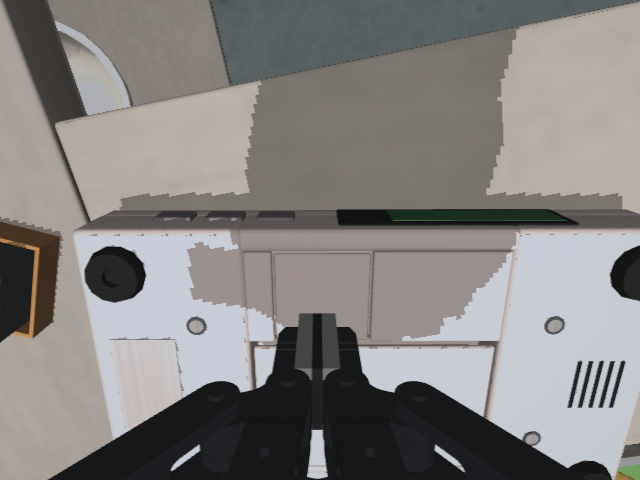

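The wrist and scene views agree: the real fingertip is about 30 mm above the nominal TCP (no contact yet, and the tip lies at z≈70). I'll go down stepwise, shifted 5 mm towards the robot for clearance to the hatch.

Request:
send_rows:
  targets: "5 0 6 0 255;5 0 10 0 255;5 0 13 0 255;5 0 15 0 255;5 0 17 0 255;5 0 17 0 255"

```text
time: 5.25
ee_pos: [0.4972, -0.1977, 0.0229]
tcp_rot: [180.0, -0.0, 169.2]
wrist_force: [0.4, 0.2, 0.2]
opening: -0.0001
grasp_force: 0.0
```

Run:
```python
from h import *
o=st()
cv2.imwrite("pics/s2.png",cv2.resize(camera("scene")[215:290,240:340],None,fx=6,fy=6))
```

```text
t 5.25 q [-21.7   3.2 -11.1  75.7   0.  -10.8] scale [-49.8 -24.4  22.9] rot [ 1.8000e+02 -1.0000e-02  1.6916e+02] F [0.34 0.27 0.22] op -7.005519758456601e-05
```

View pics/s2.png

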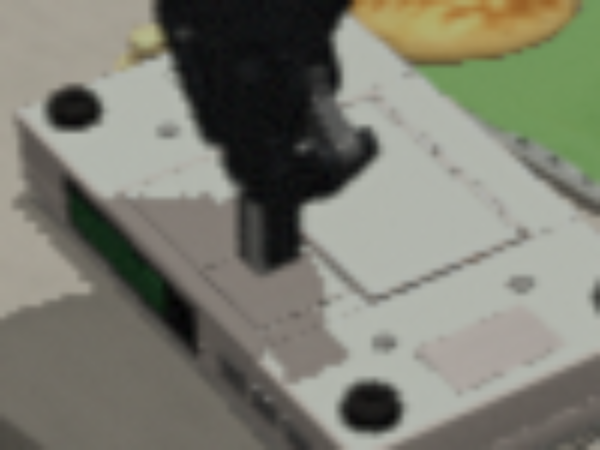

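The tip is now just above the catch, at crop (265,272), about 8 mm up.

Request:
send_rows:
  targets: "0 0 3 0 255;0 0 5 0 255;0 0 6 0 255;0 0 7 0 255;0 0 7 0 255"

```text
time: 5.92
ee_pos: [0.4972, -0.1977, 0.016]
tcp_rot: [-180.0, -0.0, 169.2]
wrist_force: [-0.1, 0.1, -0.2]
opening: -0.0
grasp_force: 0.0
```

Request:
send_rows:
  targets: "0 0 1 0 255;0 0 2 0 255;0 0 2 0 255"

```text
time: 6.3
ee_pos: [0.4972, -0.1977, 0.014]
tcp_rot: [180.0, -0.0, 169.2]
wrist_force: [-0.6, 0.2, 0.2]
opening: -0.0002
grasp_force: 0.0
```

Request:
send_rows:
  targets: "0 0 1 0 255;0 0 2 0 255;0 0 2 0 255"

```text
time: 6.68
ee_pos: [0.4972, -0.1977, 0.0119]
tcp_rot: [180.0, -0.0, 169.2]
wrist_force: [0.2, 0.1, 0.3]
opening: -0.0001
grasp_force: 0.0
```

Request:
send_rows:
  targets: "0 0 1 0 255;0 0 1.5 0 255;0 0 1.5 0 255"

```text
time: 7.05
ee_pos: [0.4973, -0.1978, 0.0107]
tcp_rot: [-180.0, 0.0, 169.2]
wrist_force: [0.4, 0.9, 0.4]
opening: -0.0003
grasp_force: 0.4
```

Request:
send_rows:
  targets: "0 0 0.5 0 255;0 0 1 0 255;0 0 1 0 255"

```text
time: 7.42
ee_pos: [0.4973, -0.1978, 0.0096]
tcp_rot: [-180.0, 0.0, 169.2]
wrist_force: [-0.5, 0.7, 2.0]
opening: -0.0001
grasp_force: 0.7
```

Request:
send_rows:
  targets: "0 0 0.5 0 255;0 0 1 0 255;0 0 1 0 255"

```text
time: 7.8
ee_pos: [0.4973, -0.1977, 0.0086]
tcp_rot: [-180.0, -0.0, 169.2]
wrist_force: [-0.9, -0.3, 1.6]
opening: -0.0002
grasp_force: 1.1
```

The surface gives softly at under 2 N, so this is the catch. I'll press it on in.

Request:
send_rows:
  targets: "0 0 0.5 0 255;0 0 1 0 255;0 0 1.5 0 255;0 0 1.5 0 255"

```text
time: 8.3
ee_pos: [0.4973, -0.1978, 0.0071]
tcp_rot: [-180.0, -0.0, 169.2]
wrist_force: [-1.5, 0.4, 2.3]
opening: -0.0
grasp_force: 1.7
```

Run:
```python
from h import *
o=st()
cv2.imwrite("pics/s3.png",cv2.resize(camera("scene")[190:300,230:370],None,fx=5,fy=5))
```

```text
t 8.3 q [-21.7   3.6 -12.5  73.9  -0.  -10.8] scale [-49.8 -24.5   7.1] rot [-180.     -0.    169.16] F [-1.56  0.08  2.31] op -3.0761709032702186e-05
```

View pics/s3.png

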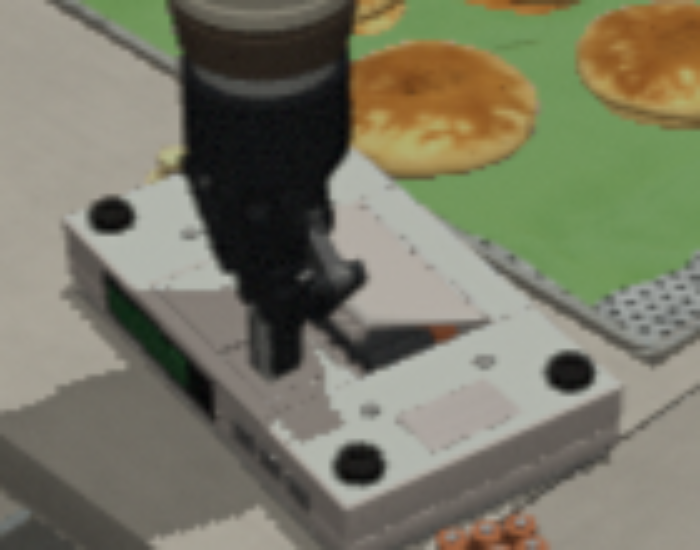

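The hatch has sprung up and its free edge lies close to the gripper, so I'll back off up and towards the robot.

Request:
send_rows:
  targets: "0 0 -4 0 255;2 0 -9 0 255;14 0 -16 0 255;20 0 -30 0 255;20 12 -44 0 255;20 24 -47 0 255;20 24 -47 0 255;20 24 -47 0 255"

```text
time: 9.35
ee_pos: [0.4821, -0.1701, 0.0536]
tcp_rot: [-180.0, -0.0, 169.2]
wrist_force: [-0.2, 0.2, 0.1]
opening: -0.0002
grasp_force: 0.0
```

Run:
```python
from h import *
o=st()
cv2.imwrite("pics/s4.png",cv2.resize(camera("scene")[180:300,230:370],None,fx=5,fy=5))
```

```text
t 9.35 q [-19.4  -0.6 -11.6  79.   -0.   -8.6] scale [-69.8  -0.1  53.6] rot [-1.800e+02 -4.000e-02  1.692e+02] F [-0.22  0.13  0.13] op -0.0002031674477918007
```

View pics/s4.png

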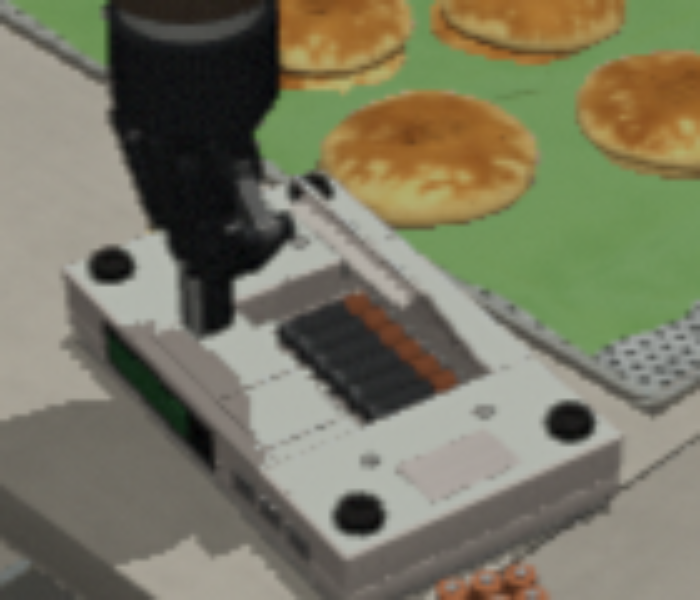

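The hatch stands at about 60° with its lip at crop (310,190)–(410,300), and the old cells are exposed. Next I'll push it over.

Request:
send_rows:
  targets: "-25 0 0 0 255;-45 0 0 0 255;-56 0 0 0 255;-60 0 0 0 255;-64 0 0 0 255;-68 0 0 0 255;-72 0 0 0 255;-76 0 0 0 255;-80 0 0 0 255;-80 0 0 0 255"

```text
time: 10.65
ee_pos: [0.561, -0.1855, 0.054]
tcp_rot: [180.0, 0.0, 169.2]
wrist_force: [-0.1, -0.5, -0.5]
opening: -0.0001
grasp_force: 0.0
```

Request:
send_rows:
  targets: "-4 0 0 0 255;-8 0 0 0 255;-12 0 0 0 255;-16 0 0 0 255;-20 0 0 0 255;-20 0 0 0 255"

```text
time: 11.4
ee_pos: [0.5806, -0.1892, 0.054]
tcp_rot: [180.0, -0.0, 169.2]
wrist_force: [0.6, 0.1, 0.2]
opening: 0.0
grasp_force: 0.0
```

Run:
```python
from h import *
o=st()
cv2.imwrite("pics/s5.png",cv2.resize(camera("scene")[180:300,230:370],None,fx=5,fy=5))
```

```text
t 11.4 q [-18.1  12.8   3.   80.2   0.   -7.2] scale [30.5 -0.6 54. ] rot [180.    -0.   169.16] F [0.56 0.19 0.21] op 2.2104165503837195e-05
```

View pics/s5.png

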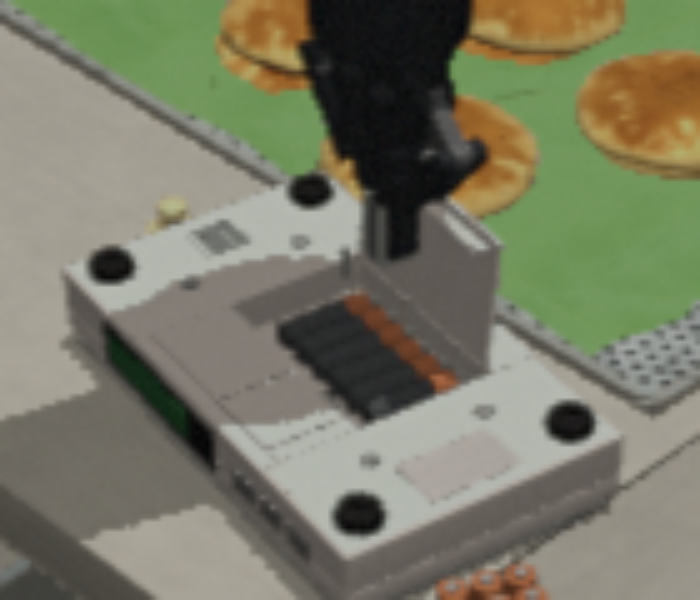

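The hatch is about upright, with its right edge at crop (495,240)–(490,370). I'll go on pushing slowly.

Request:
send_rows:
  targets: "-4 0 0 0 255;-8 0 0 0 255;-12 0 0 0 255;-16 0 0 0 255;-19 0 0 0 255;-21 0 0 0 255;-23 0 0 0 255;-23 0 0 0 255"

```text
time: 12.45
ee_pos: [0.603, -0.1936, 0.054]
tcp_rot: [-180.0, -0.0, 169.2]
wrist_force: [-0.1, 0.3, 0.3]
opening: -0.0
grasp_force: 0.0
```

Run:
```python
from h import *
o=st()
cv2.imwrite("pics/s6.png",camera("scene")[180:300,230:370])
```

```text
t 12.45 q [-17.8  15.9   6.8  80.8  -0.   -7. ] scale [53.3 -0.7 54. ] rot [-180.     -0.    169.16] F [-0.15  0.27  0.31] op -3.664041924514786e-05
```

Request:
send_rows:
  targets: "15 0 0 0 255;40 0 0 0 255;80 0 -20 0 255;120 0 -60 0 255;140 0 -100 0 255;140 0 -100 0 255;140 0 -100 0 255;140 0 -100 0 255;140 0 -100 0 255"

```text
time: 13.62
ee_pos: [0.4653, -0.1671, 0.1529]
tcp_rot: [180.0, -0.1, 169.2]
wrist_force: [-0.0, 0.0, -0.0]
opening: -0.0
grasp_force: 0.0
```

Run:
```python
from h import *
o=st()
a=cv2.resize(camera("scene")[180:330,200:400],None,fx=4,fy=4);cv2.imwrite("pics/s7.png",a)
```

```text
t 13.625 q [-19.8  -3.2  -3.2  90.2   0.   -8.9] scale [-86.9  -0.3 152.9] rot [ 1.7998e+02 -1.1000e-01  1.6916e+02] F [-0.05  0.03 -0.03] op -7.113169414791195e-07
```

View pics/s7.png

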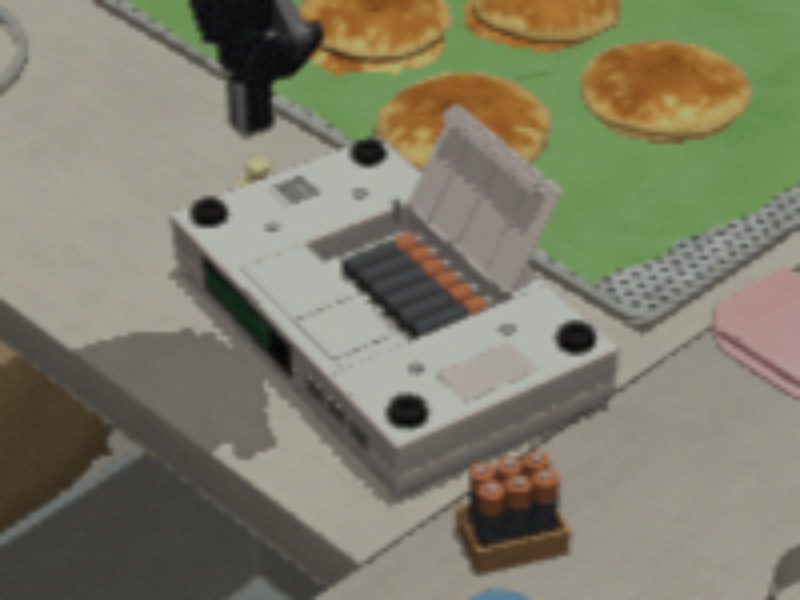

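The hatch leans back on its stop past upright (crop (480,190)), the cells are reachable, the tray and weight haven't moved, and the arm is clear.

```bash
python3 -c "
from workcell import ticket
print(ticket.job_done())"
```

```text
the job is handed in; nothing more can be done
None
```

The job is handed in: I found the catch by touch and pressed it in, pushed the hatch back onto its stop with the old cells exposed, and left the loose things alone, all in about 14 s.

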